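# Fit the centrifuge rotor and close the lid

### The arm

A 6-joint arm with a two-finger parallel gripper is mounted at the origin on a cart in front of the work surface, level with it; the furniture and walls round the work are solid. World frame = base frame: x ahead of the robot, y to its left, z up, the work surface at z = 0. Lengths are in mm, angles in degrees, forces in N, time in s.
With the tool pointing down it reaches from about 300 to 850 mm from the base axis. Payload 4.2 kg.
Tool frame: the origin (TCP) lies midway between the tips of the shut fingers; the grasp point (between the pads) lies 19 mm behind it; z points along the fingers, y is the line along which they close (so a half turn about z gives the same grasp; the last joint's range is limited). The gripper opens to 91 mm and grips with 3 to 60 N. Pads are 32 mm wide; open, the fingers measure 118 mm over their backs; the gripper's body (76 mm by 178 mm) begins 60 mm behind the grasp point.
Start: joints at [70.531, 18.312, 89.639, -0, 72.044, -1.146], TCP at [180.769, 545.862, 213.976] pointing down, gripper open.
Joint ranges: [-177.97, 177.97], [-48.28, 115.42], [12.27, 149.76], [-77.06, 257.06], [2.81, 150.46], [-146.56, 146.56]. Speed limits (degrees/s): [147.25, 147.25, 180, 180, 180, 180].

### API

Orientations are given as [roll, pitch, yaw] about the fixed x, y, z axes, in that order (R = Rz(yaw) Ry(pitch) Rx(roll)).
In Python, from workcell import env gives the robot as it stands.
- The arm moves only by the shell command python3 -m jog 'ROWS' [FORCE]. ROWS is a JSON object of lists of equal length, an entry for each row: "jaw": the finger opening in mm, from 0 to 91.2; "slide": the shift along the tool's x, y, z in units of 30 mm (1.0 is 30 mm), a list of three; "spin": the turn about the tool's z in units of 8 degrees (1.0 is 8 degrees). In form: {"jaw": [jaw, ...], "slide": [[dx, dy, dz], ...], "spin": [spin, ...]}. A call has 1 to 10 rows; each row shifts and turns the commanded pose from where the row before left it, along the tool's axes as they then stand; what a row does not reach is not made up. A row lasts 1/10 s, in which the tool goes at most 50 mm and 8.59 degrees, less where a joint would pass 70% of its speed; a pose out of reach is approached as far as the arm can. A call is refused whole if a number of a shift passes 1 or a number of a turn 1, either way. A call with a gripper value outside its range is refused whole. The fingers move at their own pace and stop on an object; FORCE is the grip in N (left out, the last holds). Time passes only in rows, so rows that do not move let the fingers close. It gives the time, the measured TCP pose, the force, the opening and the grip force at its end, in the units of the state.
- env.state(): the state, without advancing time (a new reading comes with each control period).
- env.grab_frame(name): name is "scene" or "side" or "wrist"; returns the picture (480x640x3 uint8, red, green, blue); there is no depth.
- env.camera_model(name): a dict with "fx", "fy", "cx", "cy" (pixels), "camera_from_world" (4x4, takes a point from world to camera coordinates). Camera axes: x right, y up, looking along -z (the intrinsics and any distortion apply to the point x, -y, -z); pixel columns grow to the right and rows downward; lengths in mm; the calibration is good to about 2 mm. A picture is of the moment at which its call begins: read the wrist's pose just before it. camera_model takes no time and is no camera call; for the wrist camera it gives the pose at the moment of the call.
- env.job_done(): hands the job in; it is judged then, once.
The state is a dict: "time_s": time; "qpos": joint angles; "qvel": joint speeds; "effort": joint torques, N m; "ee_pos": TCP position; "ee_rot": TCP orientation; "force": force on the tool from outside, world axes, zero at the start; "torque": the same for the moment, N m; "gripper_width": finger opening in mm; "gripper_force": force on a finger pad.
Only numpy, scipy, OpenCV 4.12 (cv2) and the standard library are available. Lean on these libraries where they do the work, as an engineer would, in place of code of your own. Each camera call takes 0.05 s, during which the arm holds its last target. There are 200 camera calls.

### The job

Fit the blue rotor in the small centrifuge: slide it down over the spindle, feel for the drive pin by turning it lightly until its slots drop over the pin, and press until it clicks fully home, never with more than 20 N on the spindle. Then let go of it and shut the lid; keep the rotor upright and leave the glassware alone.

Things in the scene. Friction and masses are not known exactly. Their poses are not given: they have to be found in the camera images.
- rotor: Dark blue eight-place tube rotor, 92 mm across, 84 mm high with its grey grip knob, about 160 g; stands upright on the bench. Origin: centre of its underside; z up along its axis. Its underside is four lands reaching about 20 mm from the axis, divided by a cross of two slots along its own x and y axes, 9 mm wide and 13 mm deep, which take the drive pin.
- rotor_knob (a point): Point on the rotor's axis, 67 mm above its underside, halfway up the round grip knob (25 mm across, from 50 to 84 mm above the underside, upright sides). The dished deck with the tube pockets lies below the knob, its rim 46 mm above the underside. Axes as the rotor's.
- rotor_bore (a point): Point on the rotor's axis, 14 mm above its underside, where the narrow bore of the hub begins: 14 mm wide (1 mm clearance all round the spindle), blind, ending 46 mm above the underside. Below this point the bore is widened to 19 mm. Axes as the rotor's.
- centrifuge: White bench-top micro-centrifuge, fixed: round housing 168 mm across with its rim 72 mm up, an open bowl 120 mm wide in it, a control panel on its front (-x) side and the lid's hinge at the back (+x), 90 mm behind the bowl's centre and 75 mm up. Origin: on the bench under the bowl's centre; z up; x from the panel to the hinge.
- seat (a point): Centre of the flange round the foot of the spindle, 26 mm above the bench, on which the rotor's underside rests when home (the rotor's origin then lies here). z up along the spindle.
- spindle_tip (a point): Tip of the upright steel spindle, 42 mm above the seat: 12 mm thick, its top 6 mm coned to 5 mm wide. The motor brake holds it against turning up to 0.12 N m; the drive stands on rubber mounts and gives about 1 mm down per 5 N. z up; axes as the housing's.
- drive_pin (a point): Point on the spindle's axis level with the top of its brass cross pin (5 mm thick, 32 mm long), 11.5 mm above the seat. The pin lies level at any angle in plan, which is not measured (axes as the housing): feel for it by turning the rotor under 2 to 5 N. A rotor not in line rests on the pin here; in line (every 90 degrees, give or take 7 degrees) it drops over it.
- detent (a point): Point on the spindle's axis, 18 mm above the seat, level with two sprung balls that stand 3 mm out of its sides. Once over the pin, the rotor drops about 4 mm and meets the balls; a push of 6 to 12 N takes it past them and it snaps down the last 3 mm to the seat, where they hold it. After that a push only loads the spindle.
- lid_tab (a point): Grip tab on the free edge of the lid, 40 mm wide, 20 mm of it beyond the lid's frame, 5 mm thick. The point: middle of its outer face, 10 mm from its free end, 180 mm from the hinge. z: outward normal of that face (up when the lid is shut, to the back when it is open); x: from the tab toward the hinge.
- lid (a joint): Hinge angle of the lid (blue ring with a clear dome 51 mm high), rad: 0 shut, about 1.75 open (standing upright behind the bowl, leaning a little back). The hinge axis is level, parallel to the centrifuge's y. Its friction holds it where it is left; about 1 N at the tab moves it.
- flask: Conical flask, 74 mm wide, 111 mm high, standing loose on the bench; origin under its centre. Leave it alone.
- beaker: Small glass beaker, 52 mm wide, 70 mm high, loose; origin under its centre. Leave it alone.
- dropper: Amber dropper bottle, 36 mm wide, 85 mm high, loose; origin under its centre. Leave it alone.

How it is judged:
By the outcome, as a careful person would: the job done as asked, in the order asked, and still so for the second after the job is handed in, with the robot touching nothing.
It also fails if it takes over 67 s, if anything falls off the work surface, if the arm or the gripper's body presses on something with over 40 N, if the wrist force passes 120 N, or if a joint passes its speed limit or range.

## Working session

There is one attempt and no reset: what is moved stays moved. The work goes in short steps, Python scripts to look and compute and a shell command to move; the robot and the scene stay as the last step left them, time stands still between calls to the robot, and variables do not carry over. Pictures are saved under pics/ and viewed, at most 10 in all, crops included, and the job is handed in when it is done.

```bash
mkdir -p pics; ls; python3 - <<'E'
from workcell import env
import cv2,json
for n in("scene","side"):
    f=env.grab_frame(n); cv2.imwrite(f"pics/{n}0.png",f[:,:,::-1])
    m=env.camera_model(n); print(n,{k:(v if not hasattr(v,'tolist') else v.tolist()) for k,v in m.items()})
print(env.state())
E
```

```text
pics
scene {'fx': 452.3492562001146, 'fy': 452.3492562001146, 'cx': 322.8687564556957, 'cy': 233.258853896661, 'camera_from_world': [[0.8285173596554526, -0.5599393373181173, -0.005188764140451969, -427.2119101491107], [0.2846904275241305, 0.41322828864111283, 0.8649819315701716, -235.95087372744868], [-0.48219326542962565, -0.7181297375756591, 0.5017761799685491, -844.7366977873597], [0.0, 0.0, 0.0, 1.0]]}
side {'fx': 472.3981952219178, 'fy': 472.3981952219178, 'cx': 315.3459257347755, 'cy': 245.27219488517358, 'camera_from_world': [[0.9265779440640003, -0.3760893749719921, -0.003177358542323766, -468.42236582756914], [0.21501177974226032, 0.5227590019460502, 0.8249199721527146, -168.27037441838448], [-0.30858264394841756, -0.7650358213296592, 0.5652406071190023, -882.839920069604], [0.0, 0.0, 0.0, 1.0]]}
{'time_s': 0.1, 'qpos': array([ 7.05313673e+01,  1.83484518e+01,  8.96987729e+01, -8.02099931e-04,
        7.20431936e+01, -1.14573908e+00]), 'qvel': array([-0.05186908, -0.09217325, -0.13037176, -0.00931869, -0.00657492,
        0.045596  ]), 'effort': array([ 1.16077594e-03, -4.13337636e+01, -2.32511687e+01,  7.30623049e-02,
        4.22214798e-02, -5.84295594e-05]), 'ee_pos': array([180.6183903 , 545.43038354, 213.20395607]), 'ee_rot': array([-1.79909585e+02, -1.04547982e-03,  1.61677353e+02]), 'force': array([-0.42384575, -0.22186814, -0.40940206]), 'torque': array([ 0.01663913,  0.02187727, -0.03696383]), 'gripper_force': 0.0, 'gripper_width': 91.20279838674149}
```

View pics/scene0.png

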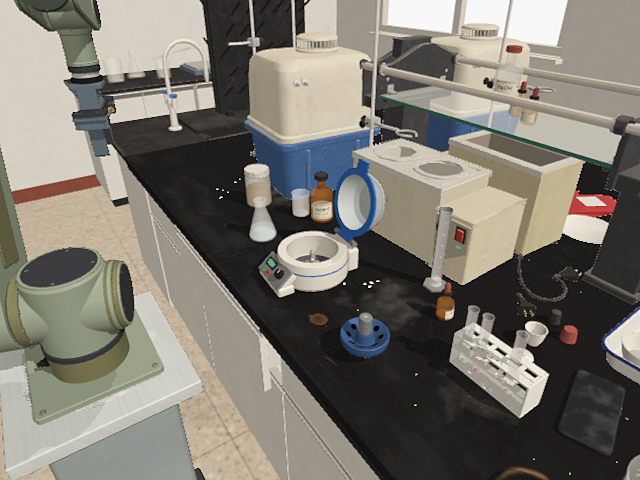

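View pics/side0.png

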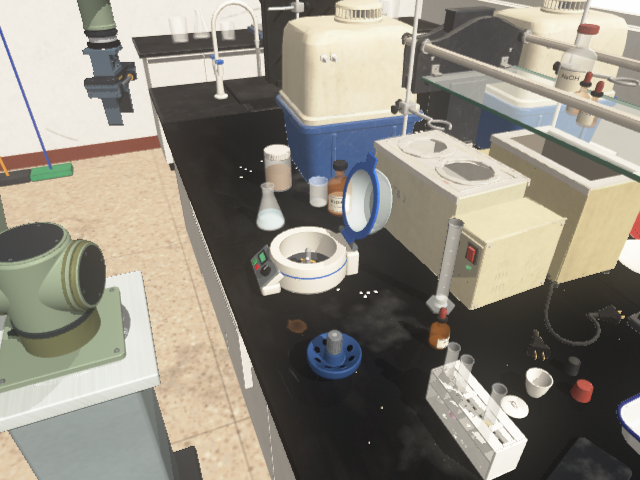

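The scene view shows the rotor at about (365,335) and the centrifuge with its lid open at about (313,258). In the side view they are at about (334,352) and (308,258). I'll enlarge both.

```bash
cat > h.py <<'E'
import numpy as np,cv2
from workcell import env
def proj(m,p):
    c=np.asarray(m["camera_from_world"])@np.append(p,1); return np.array([m["cx"]+m["fx"]*c[0]/-c[2], m["cy"]-m["fy"]*c[1]/-c[2]])
def ray(m,uv):
    T=np.asarray(m["camera_from_world"]); R=T[:3,:3]
    d=R.T@np.array([(uv[0]-m["cx"])/m["fx"],-(uv[1]-m["cy"])/m["fy"],-1]); return -R.T@T[:3,3],d/np.linalg.norm(d)
def onz(m,uv,z):
    o,d=ray(m,uv); return o+d*(z-o[2])/d[2]
def tri(m1,a,m2,b):
    A=np.zeros((3,3));v=np.zeros(3);L=[]
    for m,p in((m1,a),(m2,b)):
        o,d=ray(m,p);P=np.eye(3)-np.outer(d,d);A+=P;v+=P@o;L.append((P,o))
    x=np.linalg.solve(A,v); return x,[np.linalg.norm(P@(x-o)) for P,o in L]
E
python3 - <<'E'
from h import *
S=cv2.imread("pics/scene0.png");D=cv2.imread("pics/side0.png")
a=cv2.resize(S[225:365,240:400],None,fx=2.5*1,fy=2.5,interpolation=cv2.INTER_CUBIC)
b=cv2.resize(D[225:385,240:400],None,fx=2.5,fy=2.5,interpolation=cv2.INTER_CUBIC)
o=np.zeros((400,800,3),np.uint8);o[:350,:400]=a;o[:,400:]=b;cv2.imwrite("pics/c1.png",o)
for n,I,box in(("scene",S,(305,365,330,400)),("side",D,(325,390,295,370))):
    r0,r1,c0,c1=box;h=cv2.cvtColor(I,cv2.COLOR_BGR2HSV)[r0:r1,c0:c1]
    blue=((h[...,0]>95)&(h[...,0]<125)&(h[...,1]>130)&(h[...,2]>40)).astype(np.uint8)
    ys,xs=np.nonzero(blue);print(n,"blue bbox",xs.min()+c0,xs.max()+c0,ys.min()+r0,ys.max()+r0)
    m=env.camera_model(n)
    print(onz(m,((xs.min()+xs.max())/2+c0,ys.mean()+r0),40))
E
```

```text
scene blue bbox 340 389 317 356
[ 422.13490772 -275.23163414   40.        ]
side blue bbox 307 361 334 378
[ 426.0430291  -277.99138148   40.        ]
```

View pics/c1.png

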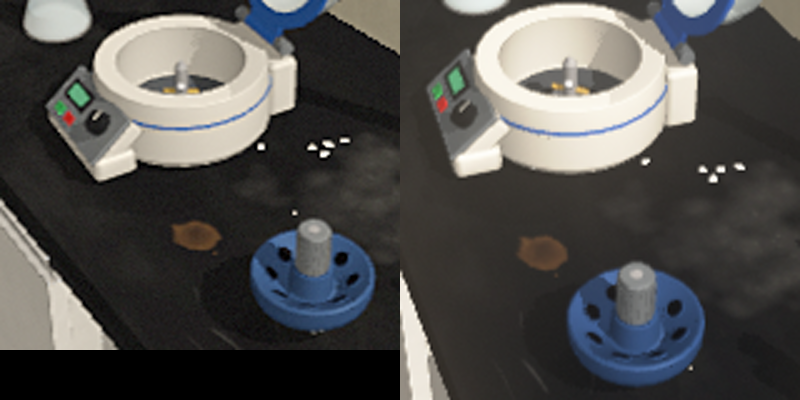

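The crop shows the knob top at scene (365.6,315) and side (334.8,332). The spindle tip is at scene (312.4,250.6) and side (308,248.6), and the brass pin is visible at its foot.

```bash
python3 - <<'E'
from h import *
s,d=env.camera_model("scene"),env.camera_model("side")
for n,a,b,z in(("knobtop",(365.6,315),(334.8,332.2),84),("tip",(312.4,250.6),(308,248.6),68)):
    print(n,onz(s,a,z),onz(d,b,z),tri(s,a,d,b))
# housing rim outer ellipse left/right extents z=72, and hinge blocks
for l,r in (((277.5,247),(348,252)),):
    print("rim",onz(s,l,72),onz(s,r,72))
print("rim side",onz(d,(270,248),72),onz(d,(347,250),72))
st=env.state();w=env.camera_model("wrist")
T=np.linalg.inv(np.array(w["camera_from_world"]));print("wristcam",T[:3,3],T[:3,:3].round(3),w["fx"],w["cx"],w["cy"],st["ee_pos"],st["ee_rot"])
E
```

```text
knobtop [ 432.51783986 -262.54070839   84.        ] [ 434.35677742 -260.41799475   84.        ] (array([ 435.50489109, -258.51373138,   80.7146669 ]), [np.float64(0.8052338077758331), np.float64(0.8052338077757877)])
tip [485.28745277  -2.42947212  68.        ] [4.89074856e+02 1.40351440e-02 6.80000000e+01] (array([493.30920073,  10.69208722,  59.12138263]), [np.float64(0.7471431854396013), np.float64(0.74714318543971)])
rim [423.64924616  51.24651527  72.        ] [545.43905795 -58.70884724  72.        ]
rim side [414.12381169  27.00020088  72.        ] [560.27953182 -41.00394291  72.        ]
wristcam [112.22515074 569.14539106 384.57512851] [[ 0.315 -0.918 -0.243]
 [ 0.949  0.304  0.082]
 [-0.001 -0.256  0.967]] 353.91572408908974 318.5206515587482 238.9940633923486 [180.6183903  545.43038354 213.20395607] [-1.79909585e+02 -1.04547982e-03  1.61677353e+02]
```

```bash
python3 -m jog '{"jaw":[60,60,60,60,60,60,60,60,60,60],"slide":[[-0.73,-0.95,0],[-0.73,-0.95,0],[-0.73,-0.95,0],[-0.73,-0.95,0],[-0.73,-0.95,0],[-0.73,-0.95,0],[-0.73,-0.95,0],[-0.73,-0.95,0],[-0.73,-0.95,0],[-0.73,-0.95,0]],"spin":[0,0,0,0,0,0,0,0,0,0]}'
python3 -m jog '{"jaw":[60,60,60,60,60,60,60,60],"slide":[[-0.73,-0.95,0],[-0.73,-0.95,0],[-0.73,-0.95,0],[-0.73,-0.95,0],[-0.73,-0.95,0],[-0.73,-0.95,0],[0,0,0],[0,0,0]],"spin":[0,0,0,0,0,0,0,0]}'
python3 - <<'E'
from h import *
import pickle
f=env.grab_frame("wrist");m=env.camera_model("wrist");pickle.dump(m,open("w1.pkl","wb"));cv2.imwrite("pics/w1.png",f[:,:,::-1]);print(env.state()["qpos"])
E
```

```text
time_s: 1.1
ee_pos: [299.0, 205.0, 213.8]
ee_rot: [-180.0, -0.0, 161.7]
force: [0.4, 0.1, -0.7]
gripper_width: 60.0
gripper_force: 0.0
time_s: 1.9
ee_pos: [369.7, 2.6, 213.6]
ee_rot: [180.0, -0.1, 161.5]
force: [-0.5, 0.4, 0.1]
gripper_width: 59.8
gripper_force: 0.0
[-1.32346677e+00 -5.74483005e-01  1.13062627e+02  4.31474079e-02
  6.75757039e+01 -7.29818290e+01]
```

View pics/w1.png

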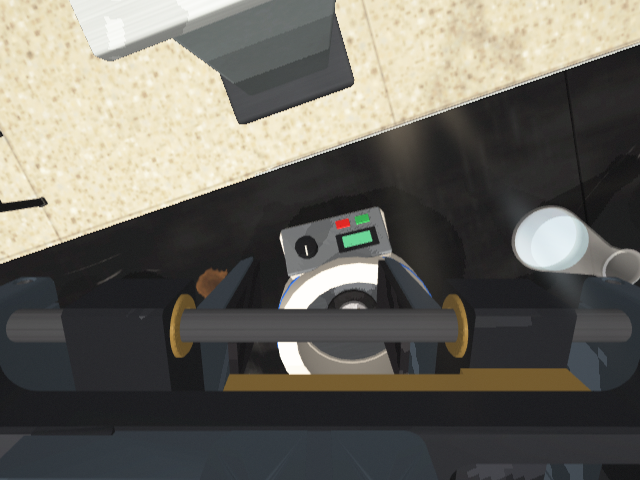

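Wrist view shows the panel at about (335,238) and the bowl at about (350,300), partly hidden by the gripper, with the flask to the right. I'll shift forward to see the spindle and pin clear.

```bash
python3 -m jog '{"jaw":[90,90,90,90,90],"slide":[[-0.9,0.2,-0.4],[-0.9,0.2,-0.4],[-0.6,0.1,-0.4],[0,0,0],[0,0,0]],"spin":[0,0,0,0,0]}'
python3 - <<'E'
from h import *
import pickle
f=env.grab_frame("wrist");m=env.camera_model("wrist");pickle.dump(m,open("w2.pkl","wb"));cv2.imwrite("pics/w2.png",f[:,:,::-1])
cv2.imwrite("pics/w2c.png",cv2.resize(f[100:330,200:500,::-1],None,fx=2.6,fy=2.6,interpolation=cv2.INTER_CUBIC))
E
```

```text
time_s: 2.45
ee_pos: [442.1, -4.4, 249.3]
ee_rot: [-180.0, -0.1, 161.8]
force: [-0.3, 0.2, 0.6]
gripper_width: 90.3
gripper_force: 0.0
```

View pics/w2c.png

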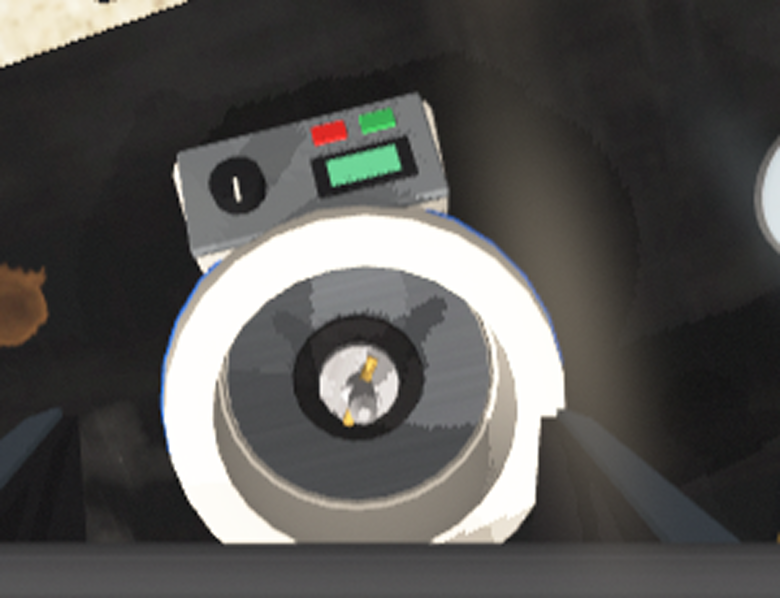

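Crop w2c: flange centre at (358,384), spindle tip at about (363,408), pin ends at (370,362) and (349,420), and panel top corners at (176,152) and (420,94).

```bash
python3 - <<'E'
from h import *
import pickle
m=pickle.load(open("w2.pkl","rb"))
P=lambda x,y,z:onz(m,(x/2.6+200,y/2.6+100),z)
f=P(358.5,384,26);t=P(363,408,68);print("flange",f,"tip",t,"hous L/R",P(164,392,72),P(565,372,72),"top",P(366,210,72))
e1,e2=P(370,362,35),P(349,420,35);d=e1-e2;print("pin",(e1+e2)/2,np.linalg.norm(d),np.degrees(np.arctan2(d[1],d[0])))
a,b=P(176,152,40),P(420,94,40);c,e=P(192,252,60),P(447,190,60)
for u,v in((a,b),(c,e)):
  d=v-u;print("panel",u,v,np.linalg.norm(d),np.degrees(np.arctan2(d[1],d[0]))-90,"mid dir",np.degrees(np.arctan2(*(f-(u+v)/2)[[1,0]])))
I=cv2.imread("pics/w2.png");h=cv2.cvtColor(I,cv2.COLOR_BGR2HSV)
w=((h[...,1]<40)&(h[...,2]>225)).astype(np.uint8);w[:170]=0;w[310:]=0;w[:,:250]=0;w[:,430:]=0
cs,_=cv2.findContours(w,cv2.RETR_EXTERNAL,cv2.CHAIN_APPROX_NONE);c=max(cs,key=cv2.contourArea).reshape(-1,2)
c=c[(c[:,1]<255)]
q=np.array([onz(m,p,72)[:2] for p in c]);A=np.c_[2*q,np.ones(len(q))];s=np.linalg.lstsq(A,(q**2).sum(1),rcond=None)[0];print("rimfit",s[:2],np.sqrt(s[2]+s[0]**2+s[1]**2),len(q))
# lid from scene/side: predicted tab for hinge
for yaw in(-6,-3,0):
  a=np.radians(yaw);
  for n in("scene","side"):
    M=env.camera_model(n);r=90-180*np.cos(1.75);z=75+180*np.sin(1.75)
    print(yaw,n,proj(M,[487+r*np.cos(a),-1+r*np.sin(a),z]),proj(M,[487+90*np.cos(a),-1+90*np.sin(a),75]))
E
```

```text
flange [488.73305266   4.42655922  26.        ] tip [486.59714491   4.659497    68.        ] hous L/R [454.36444829 -67.89264431  72.        ] [496.02091668  84.63298594  72.        ] top [411.30335703  29.16396553  72.        ]
pin [489.37073405   4.14423354  35.        ] 27.85777910129171 143.33107949347252
panel [368.61895379 -35.798441    40.        ] [377.87942863  64.11355347  40.        ] 100.34023636287299 -5.295405547610116 mid dir -4.81652657280612
panel [406.81418394 -40.29213406  60.        ] [415.09422989  61.52601497  60.        ] 102.15426880315883 -4.649171297788499 mid dir -4.550551461597146
rimfit [475.89682754   6.3421986 ] 62.7637494205749 417
-6 scene [360.47032839 165.68126677] [346.32227315 237.98204647]
-6 side [366.67428261 161.18281188] [347.80843229 239.60848959]
-3 scene [358.87363904 164.75723913] [345.27292546 237.11037556]
-3 side [365.40533743 159.88043236] [347.02636421 238.448283  ]
0 scene [357.1689817  163.87113625] [344.14446829 236.27173854]
0 side [363.99381998 158.61572227] [346.14379874 237.31746396]
```

```bash
python3 -m jog '{"jaw":[90,90,90,90,90,90,90,90,90,90],"slide":[[-0.11,-0.99,0],[-0.11,-0.99,0],[-0.11,-0.99,0],[-0.11,-0.99,0],[-0.11,-0.99,0],[-0.11,-0.99,0],[-0.11,-0.99,0],[-0.11,-0.99,0],[-0.2,-1,0],[0,0,0]],"spin":[0,0,0,0,0,0,0,0,0,0]}'
python3 -m jog '{"jaw":[90,90],"slide":[[0,0,0],[0,0,0]],"spin":[0,0]}'
python3 - <<'E'
from h import *
import pickle
f=env.grab_frame("wrist");m=env.camera_model("wrist");pickle.dump(m,open("w3.pkl","wb"));cv2.imwrite("pics/w3.png",f[:,:,::-1])
p=proj(m,[434,-260,60]);print(p);x,y=(p-[100,90]).astype(int);print(x,y)
cv2.imwrite("pics/w3c.png",cv2.resize(f[y:y+180,x:x+200,::-1],None,fx=3,fy=3,interpolation=cv2.INTER_CUBIC))
E
```

```text
time_s: 3.5
ee_pos: [388.3, -271.2, 249.2]
ee_rot: [-180.0, -0.1, 161.5]
force: [0.3, 0.5, -0.5]
gripper_width: 90.1
gripper_force: 0.0
time_s: 3.7
ee_pos: [389.3, -268.3, 249.6]
ee_rot: [179.9, -0.1, 161.7]
force: [-0.3, -0.5, 0.4]
gripper_width: 89.8
gripper_force: 0.0
[338.10462877 253.91597885]
238 163
```

View pics/w3c.png

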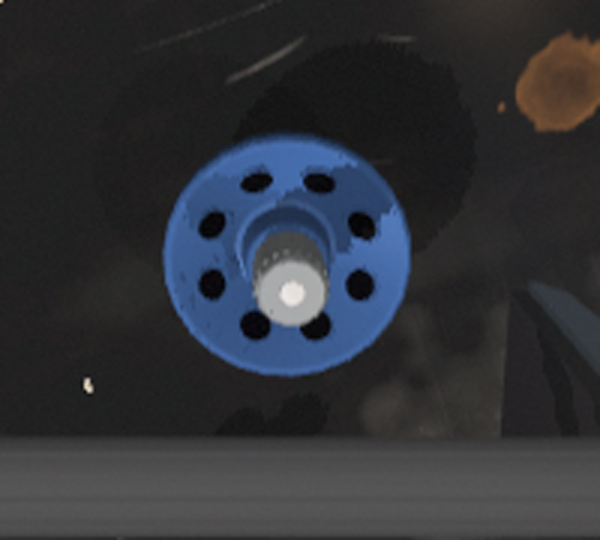

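Crop w3c shows the knob top at (292,292), the rim centre at about (287,255), and the eight pockets at 22.5°+45°k to the tool axes.

```bash
python3 - <<'E'
from h import *
import pickle
m=pickle.load(open("w3.pkl","rb"))
I=cv2.imread("pics/w3.png");h=cv2.cvtColor(I,cv2.COLOR_BGR2HSV)
b=((h[...,0]>95)&(h[...,0]<125)&(h[...,1]>130)&(h[...,2]>60)).astype(np.uint8);b[:160]=0;b[305:]=0
c=max(cv2.findContours(b,0,2)[0],key=cv2.contourArea);hl=cv2.convexHull(c).reshape(-1,2)
q=np.array([onz(m,p,44)[:2] for p in hl]);A=np.c_[2*q,np.ones(len(q))];s=np.linalg.lstsq(A,(q**2).sum(1),rcond=None)[0];print("rim",s[:2],np.sqrt(s[2]+s[:2]@s[:2]))
print("knob",onz(m,(335.3,260.3),84))
k=(onz(m,(335.3,260.3),84)[:2]); st=env.state();y=np.radians(st["ee_rot"][2]);d=k-st["ee_pos"][:2]
print(st["ee_pos"],"tool x,y",d@[np.cos(y),np.sin(y)],d@[np.sin(y),-np.cos(y)])
E
```

```text
rim [ 431.52724469 -263.95596862] 46.137955702339106
knob [ 431.99160299 -263.68639688   84.        ]
[ 389.4743496  -268.3756536   249.75647844] tool x,y -38.91063868922376 17.767052697486687
```

```bash
python3 -m jog '{"jaw":[50,50,50,50,50,50,50,50,50,50],"slide":[[-0.65,0.3,0],[-0.65,0.3,0.8],[0,0,1],[0,0,1],[0,0,0.8],[0,0,0.6],[0,0,0],[0,0,0],[0,0,0],[0,0,0]],"spin":[0,0,0,0,0,0,0,0,0,0]}'
python3 - <<'E'
from h import *
import pickle
f=env.grab_frame("wrist");m=env.camera_model("wrist")
s=env.grab_frame("scene")
o=np.zeros((480,800,3),np.uint8);o[:,:480]=f[:,80:560];z=cv2.resize(s[250:370,310:430],(320,320));o[:320,480:]=z
cv2.imwrite("pics/w4.png",o[:,:,::-1]);print(env.state()["ee_pos"])
E
```

```text
time_s: 4.75
ee_pos: [433.1, -265.2, 125.1]
ee_rot: [-180.0, 0.1, 161.7]
force: [-0.6, 0.7, 0.0]
gripper_width: 50.0
gripper_force: 0.0
[ 432.83773646 -265.17029344  124.78190568]
```

View pics/w4.png

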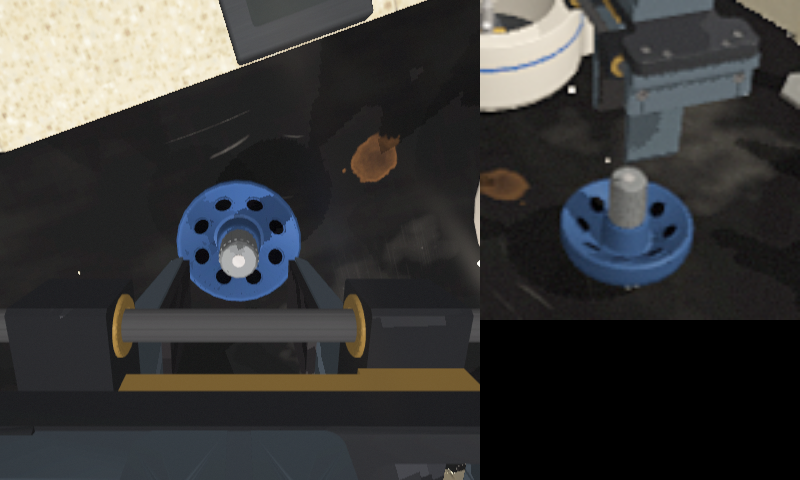

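The knob is centred between the fingers (x≈238 in the left picture) and the rotor stands undisturbed, so I'll descend and grip.

```bash
python3 -m jog '{"jaw":[50,50,50,50,50,20,20,20,20,20],"slide":[[0.05,0.03,0.6],[0,0,0.6],[0,0,0.6],[0,0,0.6],[0,0,0],[0,0,0],[0,0,0],[0,0,0],[0,0,0],[0,0,0]],"spin":[0,0,0,0,0,0,0,0,0,0]}' 30
python3 -m jog '{"jaw":[15,15,15,15],"slide":[[0,0,0],[0,0,0],[0,0,0],[0,0,0]],"spin":[0,0,0,0]}' 30
```

```text
time_s: 5.85
ee_pos: [431.8, -264.0, 52.7]
ee_rot: [-180.0, 0.1, 161.7]
force: [-0.9, -0.1, 3.8]
gripper_width: 23.9
gripper_force: 30.0
time_s: 6.25
ee_pos: [431.9, -264.0, 52.7]
ee_rot: [-180.0, 0.1, 161.7]
force: [-0.9, -0.8, 5.6]
gripper_width: 24.1
gripper_force: 30.0
```

```bash
python3 -m jog '{"jaw":[15,15,15,15,15,15],"slide":[[0,0,-0.5],[0,0,-1],[0,0,-1],[0,0,-1],[0,0,0],[0,0,0]],"spin":[0,0,0,0,0,0]}' 30
python3 -m jog '{"jaw":[15,15,15,15,15,15,15,15,15,15],"slide":[[0.05,0.45,0],[0.1,0.8,0],[0.1,0.95,0],[0.1,0.95,0],[0.1,0.95,0],[0.1,0.95,0],[0.1,0.95,0],[0.1,0.95,0],[0.1,0.95,0],[0.1,0.6,0]],"spin":[0,0,0,0,0,0,0,0,0,0]}' 30
python3 -m jog '{"jaw":[15,15,15,15],"slide":[[0.1,0.58,0],[0,0,0],[0,0,0],[0,0,0]],"spin":[0,0,0,0]}' 30
python3 - <<'E'
from h import *
import json
o=np.zeros((600,800,3),np.uint8)
for i,n in enumerate(("scene","side")):
    f=env.grab_frame(n);o[:480,i*400:i*400+400]=cv2.resize(f[170:290,260:360],(400,480),interpolation=cv2.INTER_CUBIC)
cv2.imwrite("pics/p5.png",o[:480,:,::-1]);s=env.state();print(s["ee_pos"],s["force"],s["gripper_width"])
e=s["ee_pos"];
for n in("scene","side"):
    m=env.camera_model(n);print(n,"underside",proj(m,[e[0],e[1],e[2]-53]),"knobtop",proj(m,[e[0],e[1],e[2]+31]),"tip",proj(m,[487.6,4.5,68]))
E
```

```text
time_s: 6.85
ee_pos: [430.9, -263.4, 156.6]
ee_rot: [180.0, -0.0, 161.7]
force: [-0.6, -0.2, -1.6]
gripper_width: 24.3
gripper_force: 30.0
time_s: 7.85
ee_pos: [483.3, -9.9, 155.2]
ee_rot: [-180.0, -0.2, 161.8]
force: [0.4, 0.3, -2.2]
gripper_width: 24.6
gripper_force: 30.0
time_s: 8.25
ee_pos: [486.3, 4.6, 156.2]
ee_rot: [-180.0, -0.1, 161.7]
force: [0.3, -0.2, -0.8]
gripper_width: 24.3
gripper_force: 30.0
[486.65532036   4.32136619 156.59445645] [ 0.32105838  0.45598769 -1.12223356] 24.12487697857066
scene underside [311.03163992 235.89771067] knobtop [310.32736606 202.75654349] tip [311.61380634 248.98057409]
side underside [305.94753891 233.63697611] knobtop [305.33232892 197.85598131] tip [306.57690517 247.63044827]
```

View pics/p5.png

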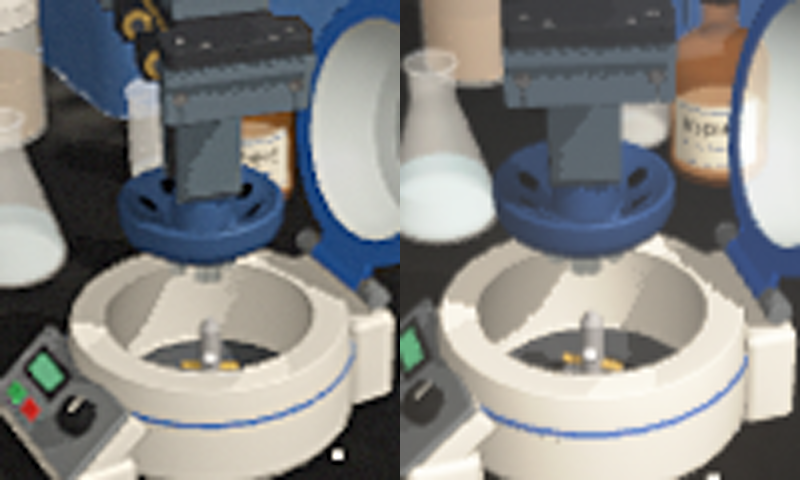

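Both views show the spindle about 1 px right of where it should be relative to the rotor's hub (scene: tip at crop (210,318), hub at 205; side: tip at (592,312), hub at 585). That's about 2 mm, so the target becomes (489, 3.7).

```bash
python3 -m jog '{"jaw":[15,15,15,15,15,15],"slide":[[-0.08,0,0.2],[0,0,0.5],[0,0,0.5],[0,0,0.2],[0,0,0],[0,0,0]],"spin":[0,0,0,0,0,0]}' 30
python3 -m jog '{"jaw":[15,15,15,15,15,15,15],"slide":[[0,0,0.1],[0,0,0.1],[0,0,0.1],[0,0,0.1],[0,0,0.1],[0,0,0],[0,0,0]],"spin":[0,0,0,0,0,0,0]}' 30
```

```text
time_s: 8.95
ee_pos: [489.7, 3.9, 115.2]
ee_rot: [180.0, 0.0, 161.7]
force: [0.1, 0.1, -1.4]
gripper_width: 24.3
gripper_force: 30.0
time_s: 9.65
ee_pos: [489.3, 4.1, 99.9]
ee_rot: [180.0, -0.0, 161.7]
force: [-0.1, -0.1, -1.8]
gripper_width: 24.2
gripper_force: 30.0
```

```bash
python3 -m jog '{"jaw":[15,15,15,15,15,15],"slide":[[0,0,0.1],[0,0,0.08],[0,0,0.05],[0,0,0.05],[0,0,0],[0,0,0]],"spin":[0,0,0,0,0,0]}' 30
python3 -m jog '{"jaw":[15,15,15,15],"slide":[[0,0,0.05],[0,0,0],[0,0,0],[0,0,0]],"spin":[0,0,0,0]}' 30
```

```text
time_s: 10.25
ee_pos: [489.3, 4.1, 91.5]
ee_rot: [180.0, 0.0, 161.7]
force: [0.2, 0.0, -1.3]
gripper_width: 24.1
gripper_force: 30.0
time_s: 10.65
ee_pos: [489.4, 4.1, 90.1]
ee_rot: [180.0, 0.0, 161.7]
force: [-0.1, 0.1, -0.9]
gripper_width: 24.6
gripper_force: 30.0
```

```bash
python3 -m jog '{"jaw":[15,15,15],"slide":[[0,0,0.03],[0,0,0],[0,0,0]],"spin":[0,0,0]}' 30
python3 -m jog '{"jaw":[15,15,15],"slide":[[0,0,0.03],[0,0,0],[0,0,0]],"spin":[0,0,0]}' 30
```

```text
time_s: 10.95
ee_pos: [489.5, 4.1, 89.4]
ee_rot: [180.0, 0.0, 161.7]
force: [-1.2, 0.7, 2.1]
gripper_width: 24.3
gripper_force: 30.0
time_s: 11.25
ee_pos: [489.6, 4.1, 88.6]
ee_rot: [180.0, 0.0, 161.7]
force: [-0.4, -1.0, 5.2]
gripper_width: 24.3
gripper_force: 30.0
```

```bash
python3 -m jog '{"jaw":[15,15,15,15],"slide":[[0,0,-0.01],[0,0,0],[0,0,0],[0,0,0]],"spin":[-0.25,-0.25,0,0]}' 30
python3 -m jog '{"jaw":[15,15,15,15],"slide":[[0,0,0],[0,0,0],[0,0,0],[0,0,0]],"spin":[-0.25,-0.25,0,0]}' 30
```

```text
time_s: 11.65
ee_pos: [489.7, 4.3, 88.7]
ee_rot: [180.0, 0.0, 165.6]
force: [0.2, 1.1, 4.6]
gripper_width: 24.2
gripper_force: 30.0
time_s: 12.05
ee_pos: [489.3, 4.0, 88.5]
ee_rot: [-180.0, 0.0, 169.6]
force: [-0.0, 0.2, 2.3]
gripper_width: 24.5
gripper_force: 30.0
```

```bash
for i in 1; do :; done; python3 -m jog '{"jaw":[15,15,15],"slide":[[0,0,0],[0,0,0],[0,0,0]],"spin":[-0.25,-0.25,0]}' 30
python3 -m jog '{"jaw":[15,15,15],"slide":[[0,0,0],[0,0,0],[0,0,0]],"spin":[-0.25,-0.25,0]}' 30
python3 -m jog '{"jaw":[15,15,15],"slide":[[0,0,0],[0,0,0],[0,0,0]],"spin":[-0.25,-0.25,0]}' 30
python3 -m jog '{"jaw":[15,15,15],"slide":[[0,0,0],[0,0,0],[0,0,0]],"spin":[-0.25,-0.25,0]}' 30
```

```text
time_s: 12.35
ee_pos: [489.1, 4.1, 88.2]
ee_rot: [180.0, -0.0, 173.6]
force: [0.5, -0.1, 0.6]
gripper_width: 24.7
gripper_force: 30.0
time_s: 12.65
ee_pos: [488.9, 4.2, 88.0]
ee_rot: [180.0, -0.1, 177.6]
force: [-0.3, 1.0, -1.5]
gripper_width: 24.3
gripper_force: 30.0
time_s: 12.95
ee_pos: [488.6, 4.1, 88.0]
ee_rot: [180.0, -0.1, -178.4]
force: [0.3, 0.0, -1.3]
gripper_width: 24.5
gripper_force: 30.0
time_s: 13.25
ee_pos: [488.9, 4.1, 88.2]
ee_rot: [180.0, -0.1, -174.4]
force: [-0.6, 0.8, -2.1]
gripper_width: 24.2
gripper_force: 30.0
```

```bash
python3 -m jog '{"jaw":[15,15,15],"slide":[[0,0,0.03],[0,0,0],[0,0,0]],"spin":[0,0,0]}' 30
python3 -m jog '{"jaw":[15,15,15],"slide":[[0,0,0.03],[0,0,0],[0,0,0]],"spin":[0,0,0]}' 30
python3 -c "
from workcell import env;print(env.state()['torque'],env.state()['force'])"
```

```text
time_s: 13.55
ee_pos: [489.2, 4.1, 87.5]
ee_rot: [180.0, -0.0, -174.4]
force: [-0.3, -0.0, -1.6]
gripper_width: 24.4
gripper_force: 30.0
time_s: 13.85
ee_pos: [489.3, 4.1, 86.7]
ee_rot: [180.0, -0.0, -174.3]
force: [-0.4, -0.5, -2.0]
gripper_width: 24.8
gripper_force: 30.0
[0.07415445 0.03051529 0.01872546] [-0.39993521 -0.50883152 -2.01713071]
```

```bash
python3 -m jog '{"jaw":[15,15,15,15],"slide":[[0,0,0],[0,0,0.03],[0,0,0.02],[0,0,0]],"spin":[0.5,0,0,0]}' 30
python3 -m jog '{"jaw":[15,15,15],"slide":[[0,0,0.03],[0,0,0],[0,0,0]],"spin":[0,0,0]}' 30
python3 -m jog '{"jaw":[15,15,15],"slide":[[0,0,0.03],[0,0,0],[0,0,0]],"spin":[0,0,0]}' 30
```

```text
time_s: 14.25
ee_pos: [489.4, 4.1, 85.3]
ee_rot: [180.0, 0.0, -178.3]
force: [0.3, 0.1, -0.2]
gripper_width: 24.6
gripper_force: 30.0
time_s: 14.55
ee_pos: [489.5, 4.1, 84.5]
ee_rot: [180.0, 0.0, -178.3]
force: [0.5, 0.9, 1.9]
gripper_width: 24.4
gripper_force: 30.0
time_s: 14.85
ee_pos: [489.5, 4.1, 83.7]
ee_rot: [-180.0, 0.0, -178.3]
force: [-0.9, -0.5, 3.5]
gripper_width: 24.4
gripper_force: 30.0
```

```bash
python3 -m jog '{"jaw":[15,15,15],"slide":[[0,0,0.03],[0,0,0],[0,0,0]],"spin":[0,0,0]}' 30
python3 -m jog '{"jaw":[15,15,15],"slide":[[0,0,0.02],[0,0,0],[0,0,0]],"spin":[0,0,0]}' 30
python3 -m jog '{"jaw":[15,15,15],"slide":[[0,0,0.02],[0,0,0],[0,0,0]],"spin":[0,0,0]}' 30
```

```text
time_s: 15.15
ee_pos: [489.7, 4.1, 82.8]
ee_rot: [-180.0, 0.1, -178.3]
force: [0.3, -0.1, 3.5]
gripper_width: 23.9
gripper_force: 30.0
time_s: 15.45
ee_pos: [488.9, 4.1, 81.0]
ee_rot: [180.0, -0.1, -178.3]
force: [0.9, -1.2, -4.8]
gripper_width: 24.3
gripper_force: 30.0
time_s: 15.75
ee_pos: [488.9, 4.1, 80.9]
ee_rot: [180.0, -0.1, -178.3]
force: [1.2, -0.0, -4.5]
gripper_width: 24.5
gripper_force: 30.0
```

```bash
python3 -m jog '{"jaw":[15,15,15],"slide":[[0,0,0.04],[0,0,0],[0,0,0]],"spin":[0,0,0]}' 30
python3 -m jog '{"jaw":[15,15,15],"slide":[[0,0,0.03],[0,0,0],[0,0,0]],"spin":[0,0,0]}' 30
python3 -m jog '{"jaw":[15,15,15],"slide":[[0,0,0.03],[0,0,0],[0,0,0]],"spin":[0,0,0]}' 30
```

```text
time_s: 16.05
ee_pos: [488.9, 4.1, 79.6]
ee_rot: [180.0, -0.1, -178.3]
force: [0.6, -0.6, -7.8]
gripper_width: 24.5
gripper_force: 30.0
time_s: 16.35
ee_pos: [489.0, 4.1, 79.0]
ee_rot: [180.0, -0.0, -178.3]
force: [-0.3, -0.4, -6.8]
gripper_width: 24.1
gripper_force: 30.0
time_s: 16.65
ee_pos: [489.2, 4.1, 78.7]
ee_rot: [180.0, 0.0, -178.3]
force: [-0.1, -0.5, -1.4]
gripper_width: 24.4
gripper_force: 30.0
```

```bash
python3 -m jog '{"jaw":[15,15,15],"slide":[[0,0,0.03],[0,0,0],[0,0,0]],"spin":[0,0,0]}' 30
python3 -m jog '{"jaw":[15,15,15],"slide":[[0,0,0.03],[0,0,0],[0,0,0]],"spin":[0,0,0]}' 30
```

```text
time_s: 16.95
ee_pos: [489.4, 4.1, 77.8]
ee_rot: [180.0, 0.0, -178.3]
force: [-1.9, -1.0, 3.4]
gripper_width: 24.3
gripper_force: 30.0
time_s: 17.25
ee_pos: [489.5, 4.1, 77.1]
ee_rot: [180.0, 0.0, -178.3]
force: [-1.9, -0.6, 6.8]
gripper_width: 24.2
gripper_force: 30.0
```

The force rises at about 5 N/mm from the seat level (TCP 78.7, as expected for the rotor at home), so it is home. I'll relax the push, release, and lift clear.

```bash
python3 -m jog '{"jaw":[15,15,45,45,45,45,45,45,45],"slide":[[0,0,-0.05],[0,0,0],[0,0,0],[0,0,0],[0,0,0],[0,0,-0.2],[0,0,-0.8],[0,0,-0.8],[0,0,-0.8]],"spin":[0,0,0,0,0,0,0,0,0]}' 30
python3 -m jog '{"jaw":[45,45,45,45,45,45,45],"slide":[[0.5,0,-1],[0.9,0,-1],[1,0,-1],[1,0,-1],[1,0,-1],[0,0,0],[0,0,0]],"spin":[0,0,0,0,0,0,0]}' 30
python3 - <<'E'
from h import *
o=np.zeros((600,800,3),np.uint8)
for i,n in enumerate(("scene","side")):
    f=env.grab_frame(n);o[:,i*400:i*400+400]=cv2.resize(f[130:280,290:390],(400,600),interpolation=cv2.INTER_CUBIC)
cv2.imwrite("pics/p6.png",o[:,:,::-1])
s,d=env.camera_model("scene"),env.camera_model("side")
print("box corner",tri(s,(354,150),d,(376,137)),"box R",tri(s,(490,190),d,(525,180)))
a=np.radians(-4.8);C=np.array([489.2,4.1]);u=np.array([np.cos(a),np.sin(a)]);v=np.array([-u[1],u[0]])
for th in(1.65,1.75,1.85):
  for n,m in(("scene",s),("side",d)):
    for y in(-20,20):
      for r in (190,):
        p=C+u*(90-r*np.cos(th))+v*y;q=proj(m,[*p,75+r*np.sin(th)]);print(th,n,y,p.round(),((q-[290,130])*4).round())
p=C+u*90;print("hinge",[((proj(m,[*p,75])-[290,130])*4).round() for m in(s,d)])
print(env.state()["ee_pos"])
E
```

```text
time_s: 18.15
ee_pos: [489.4, 4.1, 157.3]
ee_rot: [180.0, 0.0, -178.3]
force: [-0.1, -0.3, 0.7]
gripper_width: 45.1
gripper_force: 0.0
time_s: 18.85
ee_pos: [357.6, 0.2, 306.8]
ee_rot: [-180.0, 0.2, -178.3]
force: [0.4, 0.6, -0.8]
gripper_width: 44.9
gripper_force: 0.0
box corner (array([727.39649439, 164.35112604, 215.08667482]), [np.float64(3.219055308170678), np.float64(3.219055308170603)]) box R (array([ 873.31954721, -163.09624914,  204.98668852]), [np.float64(22.475644536150828), np.float64(22.47564453615085)])
1.65 scene -20 [592. -25.] [272. 134.]
1.65 scene 20 [596.  15.] [232. 111.]
1.65 side -20 [592. -25.] [288. 115.]
1.65 side 20 [596.  15.] [258.  83.]
1.75 scene -20 [611. -26.] [300. 132.]
1.75 scene 20 [614.  14.] [261. 109.]
1.75 side -20 [611. -26.] [325. 115.]
1.75 side 20 [614.  14.] [293.  83.]
1.85 scene -20 [629. -28.] [328. 133.]
1.85 scene 20 [633.  12.] [288. 111.]
1.85 side -20 [629. -28.] [360. 118.]
1.85 side 20 [633.  12.] [327.  87.]
hinge [array([222., 426.]), array([230., 431.])]
[3.57520681e+02 2.57124523e-01 3.05147249e+02]
```

View pics/p6.png

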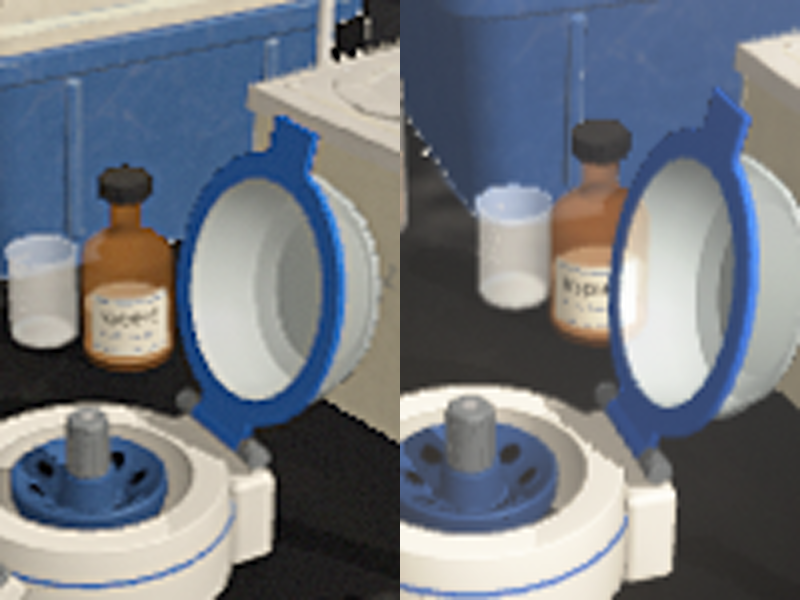

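Crop p6 shows the rotor fully home and upright. The tab's end edge runs (283,117)-(318,136) in scene and (320,87)-(348,115) in side. That puts the lid at about 1.81 rad, with the tab end about 135 mm behind the bowl axis and 260 mm up.

```bash
python3 -m jog '{"jaw":[91,91,91,91,91,91,91,91,91,91],"slide":[[0,0,0],[0,0,0],[0,0,0],[0,0,0],[0,0,0],[0,0,0],[0,0,0],[0,0,0],[0,0,0],[0,0,0]],"spin":[1,1,1,1,1,1,1,1,1,1]}'
python3 -m jog '{"jaw":[91,91,91,91],"slide":[[0,0,0],[0,0,0],[0,0,0],[0,0,0]],"spin":[1,1,0.06,0]}'
python3 -m jog '{"jaw":[91,91,91,91,91,91,91,91,91,91],"slide":[[0.06,0.5,0],[0.06,0.8,0],[0.06,0.9,0],[0.06,0.9,0],[0.06,0.9,0],[0.06,0.9,0],[0.06,0.9,0],[0.06,0.9,0],[0,0.7,0],[0,0.4,0]],"spin":[0,0,0,0,0,0,0,0,0,0]}'
python3 -m jog '{"jaw":[91,91],"slide":[[0,0,0],[0,0,0]],"spin":[0,0]}'
```

```text
time_s: 19.95
ee_pos: [357.7, 0.3, 304.4]
ee_rot: [-179.8, -0.1, 101.4]
force: [-1.4, -0.6, 0.3]
gripper_width: 90.9
gripper_force: 0.0
time_s: 20.35
ee_pos: [357.6, 0.2, 305.0]
ee_rot: [-179.9, 0.0, 85.4]
force: [1.1, -0.0, -0.9]
gripper_width: 91.4
gripper_force: 0.0
time_s: 21.35
ee_pos: [594.1, -5.1, 304.6]
ee_rot: [-180.0, -0.0, 85.3]
force: [-0.1, 0.4, -0.2]
gripper_width: 91.1
gripper_force: 0.0
time_s: 21.55
ee_pos: [591.5, -4.9, 305.6]
ee_rot: [-179.9, -0.0, 85.2]
force: [0.0, -0.4, -0.3]
gripper_width: 91.0
gripper_force: 0.0
```

```bash
python3 -m jog '{"jaw":[91,91,91,91],"slide":[[0,0,0.5],[0,0,0.6],[0,0,0.2],[0,0,0]],"spin":[0,0,0,0]}'
python3 -m jog '{"jaw":[91,91,91,91,91],"slide":[[0,0,0.1],[0,0,0.15],[0,0,0.15],[0,0,0.1],[0,0,0]],"spin":[0,0,0,0,0]}'
python3 - <<'E'
from h import *
# blue tab mask: largest blue component near lid in scene/side, report topmost pixels
for n in("scene","side"):
    f=env.grab_frame(n)[:,:,::-1];cv2.imwrite(f"pics/{n}7.png",f)
s=env.state();print(s["ee_pos"],s["force"])
E
```

```text
time_s: 21.95
ee_pos: [590.6, -4.9, 266.7]
ee_rot: [-179.9, -0.0, 85.2]
force: [0.3, 0.0, -0.0]
gripper_width: 91.2
gripper_force: 0.0
time_s: 22.45
ee_pos: [591.5, -5.0, 251.5]
ee_rot: [-179.9, -0.0, 85.2]
force: [-0.5, -0.5, -0.2]
gripper_width: 91.1
gripper_force: 0.0
[591.79302966  -5.02486978 252.02185546] [0.04045332 0.16889474 0.70621618]
```

```bash
python3 -m jog '{"jaw":[91,91,91,91,91,91],"slide":[[0,-0.2,0],[0,-0.2,0],[0,-0.3,-0.03],[0,-0.4,-0.03],[0,-0.4,-0.03],[0,-0.4,-0.03]],"spin":[0,0,0,0,0,0]}'
python3 -m jog '{"jaw":[91,91,91,91,91],"slide":[[0,-0.33,0],[0,-0.33,0.02],[0,-0.33,0.02],[0,-0.33,0.02],[0,-0.33,0.04]],"spin":[0,0,0,0,0]}'
```

```text
time_s: 23.15
ee_pos: [533.5, -0.1, 255.8]
ee_rot: [-180.0, -0.0, 85.2]
force: [0.2, -0.1, -0.8]
gripper_width: 90.7
gripper_force: 0.4
time_s: 23.65
ee_pos: [484.8, 4.0, 252.6]
ee_rot: [180.0, -0.0, 85.2]
force: [0.6, 0.4, -0.0]
gripper_width: 90.9
gripper_force: 0.3
```

```bash
python3 - <<'E'
from h import *
o=np.zeros((600,800,3),np.uint8)
for i,n in enumerate(("scene","side")):
    f=env.grab_frame(n);o[:,i*400:i*400+400]=cv2.resize(f[130:280,290:390],(400,600),interpolation=cv2.INTER_CUBIC)
cv2.imwrite("pics/p8.png",o[:,:,::-1])
E
```

```text
(no output)
```

View pics/p8.png

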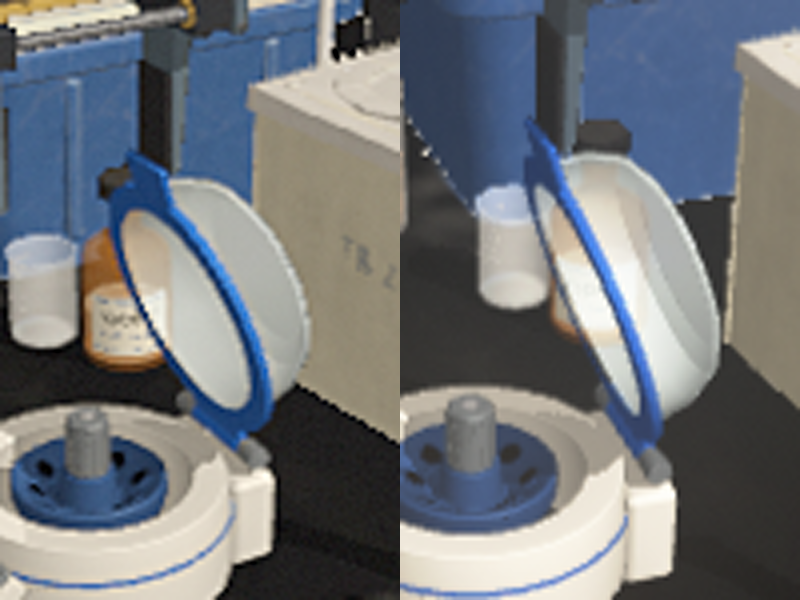

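The lid has swung to about 1.3 rad with the finger behind the tab (scene crop (150,165)), and the rotor is still seated. I'll follow the arc down.

```bash
python3 -m jog '{"jaw":[91,91,91,91,91,91,91,91],"slide":[[0,-0.34,0.1],[0,-0.34,0.13],[0,-0.34,0.15],[0,-0.34,0.17],[0,-0.34,0.19],[0,-0.33,0.23],[0,-0.33,0.25],[0,-0.33,0.27]],"spin":[0,0,0,0,0,0,0,0]}'
python3 -m jog '{"jaw":[91,91,91,91,91,91],"slide":[[0,-0.29,0.3],[0,-0.28,0.31],[0,-0.26,0.32],[0,-0.22,0.36],[0,-0.2,0.37],[0,-0.18,0.37]],"spin":[0,0,0,0,0,0]}'
python3 -m jog '{"jaw":[91,91,91,91,91,91],"slide":[[0,-0.14,0.39],[0,-0.12,0.4],[0,-0.1,0.4],[0,-0.05,0.3],[0,-0.03,0.25],[0,0,0]],"spin":[0,0,0,0,0,0]}'
```

```text
time_s: 24.55
ee_pos: [404.2, 10.7, 207.3]
ee_rot: [-180.0, -0.0, 85.2]
force: [0.0, -0.1, -0.6]
gripper_width: 90.9
gripper_force: 0.2
time_s: 25.15
ee_pos: [361.3, 14.3, 146.3]
ee_rot: [-180.0, -0.0, 85.2]
force: [0.2, 0.5, 0.2]
gripper_width: 90.9
gripper_force: 0.1
time_s: 25.75
ee_pos: [348.3, 15.4, 94.0]
ee_rot: [-179.9, 0.0, 85.2]
force: [-0.2, -0.6, 0.3]
gripper_width: 91.3
gripper_force: 0.0
```

```bash
python3 -m jog '{"jaw":[91,91,91,91,91],"slide":[[0,0,0.2],[0,0,0.2],[0,0,0.1],[0,0,0],[0,0,0]],"spin":[0,0,0,0,0]}'
python3 -m jog '{"jaw":[91,91,91,91],"slide":[[0,0,0.07],[0,0,0],[0,0,0],[0,0,0]],"spin":[0,0,0,0]}'
```

```text
time_s: 26.25
ee_pos: [349.4, 15.4, 79.8]
ee_rot: [-180.0, -0.0, 85.2]
force: [-1.0, -0.2, -0.1]
gripper_width: 90.9
gripper_force: 0.0
time_s: 26.65
ee_pos: [349.7, 15.4, 78.1]
ee_rot: [179.9, -0.0, 85.2]
force: [-1.4, -0.2, 4.8]
gripper_width: 91.1
gripper_force: 2.5
```

```bash
python3 -m jog '{"jaw":[91,91,91,91],"slide":[[0,0,0.05],[0,0,0],[0,0,0],[0,0,0]],"spin":[0,0,0,0]}'
python3 - <<'E'
from h import *
s,d=env.camera_model("scene"),env.camera_model("side")
a=np.radians(-4.8);C=np.array([489.2,4.1]);u=np.array([np.cos(a),np.sin(a)]);v=np.array([-u[1],u[0]])
for n,m in(("scene",s),("side",d)):
    f=env.grab_frame(n)[:,:,::-1];cv2.imwrite(f"pics/{n}9.png",f)
    h=cv2.cvtColor(f,cv2.COLOR_BGR2HSV);b=((h[...,0]>95)&(h[...,0]<125)&(h[...,1]>130)&(h[...,2]>60)).astype(np.uint8)
    b[:215]=0;b[320:]=0;b[:,:250]=0;b[:,370:]=0
    c=max(cv2.findContours(b,0,2)[0],key=cv2.contourArea).reshape(-1,2);print(n,"ring x",c[:,0].min(),c[:,0].max(),"y",c[:,1].min(),c[:,1].max())
    for th in(0,.1,.2):
      ps=[]
      for r,y in((190,-20),(190,20),(90,-75),(90,75),(15,0)):
        ps.append(proj(m,[*(C+u*(90-r*np.cos(th))+v*y),75+r*np.sin(th)]).round(1).tolist())
      print(th,ps)
E
```

```text
time_s: 27.05
ee_pos: [349.8, 15.4, 77.6]
ee_rot: [179.9, -0.0, 85.2]
force: [-6.0, 0.9, 19.1]
gripper_width: 91.2
gripper_force: 9.5
scene ring x 269 351 y 231 266
0 [[276.2, 262.4], [268.9, 253.8], [328.4, 262.0], [297.7, 232.2], [340.0, 238.1]]
0.1 [[276.1, 255.0], [268.7, 246.5], [328.6, 258.5], [297.8, 229.0], [340.1, 237.5]]
0.2 [[276.8, 247.3], [269.4, 239.0], [329.1, 254.9], [298.2, 225.6], [340.1, 236.9]]
side ring x 260 353 y 230 267
0 [[262.7, 258.6], [258.6, 247.8], [318.1, 265.2], [297.8, 226.7], [340.9, 238.9]]
0.1 [[262.5, 250.8], [258.4, 240.2], [318.3, 261.5], [297.9, 223.3], [340.9, 238.3]]
0.2 [[263.3, 242.8], [259.2, 232.3], [318.9, 257.7], [298.4, 219.8], [341.0, 237.7]]
```

```bash
python3 -m jog '{"jaw":[91,91,91,91,91,91,91,91],"slide":[[0,0,-0.1],[0,0,-0.3],[0,0,-0.8],[0,0,-1],[0,0,-1],[0,0,-1],[0,0,0],[0,0,0]],"spin":[0,0,0,0,0,0,0,0]}'
python3 - <<'E'
from h import *
m=env.camera_model("scene")
for n in("scene","side"):
    f=env.grab_frame(n)[:,:,::-1]
    h=cv2.cvtColor(f,cv2.COLOR_BGR2HSV);b=((h[...,0]>95)&(h[...,0]<125)&(h[...,1]>130)&(h[...,2]>60)).astype(np.uint8)
    b[:215]=0;b[320:]=0;b[:,:250]=0;b[:,370:]=0
    c=max(cv2.findContours(b,0,2)[0],key=cv2.contourArea).reshape(-1,2);i=c[:,0].argmin();print(n,"ring x",c[:,0].min(),c[:,0].max(),"y",c[:,1].min(),c[:,1].max(),"left-end",c[i], "tab low-left",c[c[:,0]<282][:,1].min(),c[c[:,0]<282][:,1].max())
    # glassware: old vs new
    o=cv2.imread(f"pics/{n}0.png");dd=cv2.absdiff(o,f).max(2)>40
    for nm,r in(("flask",(200,240,248,278) if n=="scene" else (185,228,255,286)),("dropper",(292,320,436,455) if n=="scene" else (310,347,428,452)),("beaker",(190,216,290,310) if n=="scene" else (178,205,308,326))):
        print(nm,dd[r[0]:r[1],r[2]:r[3]].mean().round(3))
print(env.state()["ee_pos"],env.state()["force"])
E
```

```text
time_s: 27.95
ee_pos: [349.2, 15.4, 202.4]
ee_rot: [180.0, -0.0, 85.2]
force: [-0.4, 0.2, -0.1]
gripper_width: 90.9
gripper_force: 0.0
scene ring x 269 351 y 231 266 left-end [269 253] tab low-left 240 262
flask 0.038
dropper 0.002
beaker 0.0
side ring x 260 353 y 230 267 left-end [260 247] tab low-left 238 261
flask 0.056
dropper 0.002
beaker 0.0
[348.29642025  15.34141334 201.2067404 ] [-0.24574639 -0.38193053  0.67401171]
```

The tab corners match the shut-lid prediction in both views: scene (269,253), side (260,247). The glassware hasn't moved and the gripper is clear.

```bash
python3 -c "
from workcell import env;print(env.job_done())"
```

```text
the job is handed in; nothing more can be done
None
```

The rotor is clicked home on the drive pin (highest wrist-force reading during seating about 7 N), let go of, the lid is shut, the glassware looks unmoved, and the job was handed in at about 28 s.

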